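# Hold a bevelled bar in the marking jig

## Robot

A 6-joint arm with a two-finger parallel gripper is mounted at the origin on a cart in front of the work surface, level with it; the furniture and walls round the work are solid. World frame = base frame: x ahead of the robot, y to its left, z up, the work surface at z = 0. Lengths are in m, angles in rad, forces in N, time in s.
With the tool pointing down it reaches from about 0.275 to 0.75 m from the base axis. Payload 10.2 kg.
Tool frame: the origin (TCP) lies midway between the tips of the shut fingers; the grasp point (between the pads) lies 19 mm behind it (r.pinch_z is the distance from the TCP to the grasp point, in m); z points along the fingers, y is the direction in which the jaws open and shut (so a half turn about z gives the same grasp; the last joint's range is limited). The gripper opens to 85 mm and grips with 20 to 120 N. Pads are 22 mm wide; open, the fingers measure 114 mm over their backs; the gripper's body (76 mm by 85 mm) begins 54 mm behind the grasp point. The pads swing forward as they close: fully open they stand 13 mm farther back than shut.
Start: joints at [1.047, 0.313, 1.498, -0, 1.331, -0.223], TCP at [0.156, 0.501, 0.195] pointing down, gripper open.
Joint ranges: [-2.94, 2.94], [-0.97, 2.17], [0.19, 2.56], [-1.23, 4.37], [0.02, 3.11], [-2.88, 2.88]. Speed limits (rad/s): [2.39, 2.39, 3.01, 3.14, 3.14, 3.14].

## Interface

Orientations are given as a unit quaternion [w, x, y, z].
In Python, from workcell import r, viewer gives the robot as it stands.
- The arm moves only by the tool drive_tool, never from a script. Its arguments are lists of equal length, an entry for each row: "twist": the turn, a rotation vector about the tool's x, y, z as a fraction of full scale, a list of three; "translation": the shift along the tool's x, y, z as a fraction of full scale, a list of three; "hand": the opening, from 0 (shut) to 1 (fully open). A call has 1 to 12 rows; each row shifts and turns the commanded pose from where the row before left it, along the tool's axes as they then stand; what a row does not reach is not made up. Full scale, the value 1, is 25 mm for a shift and 4 degrees for a turn. A row lasts 1/12 s, in which the tool goes at most 41.7 mm and 7.16 degrees, less where a joint would pass 70% of its speed; a pose out of reach is approached as far as the arm can. A call with a number of a shift or a turn outside -1 to 1 is refused whole. A call with a gripper value outside its range is refused whole. The fingers move at their own pace and stop on an object; the grip force is fixed at half the most. Time passes only in rows, so rows that do not move let the fingers close. It gives the time, the measured TCP pose, the force and the opening at its end, in the units of the state.
- r.state(): the state, without advancing time (a new reading comes with each control period).
- viewer.get_image(name): name is "scene" or "side" or "wrist"; returns a dict with "img" (480x640x3 uint8, blue, green, red), "camera_matrix" (3x3 intrinsics, pixels), "R" (3x3) and "t" (3): a world point X has camera coordinates R X + t; the wrist camera has in their place "hand_eye" (4x4, takes a point from camera to tool coordinates, whose origin is the TCP and whose axes are the flange's). Camera axes: x right, y down, z forward; pixel columns grow to the right and rows downward; lengths in m; the calibration is good to about 2 mm. A picture is of the moment at which its call begins: read the wrist's pose just before it. There is no depth.
- r.close_job(): hands the job in, once; it reports no verdict.
The state is a dict: "clock": time; "joint_positions": joint angles; "joint_vel": joint speeds; "effort": joint torques, N m; "ee_pos": TCP position; "tcp_rot": TCP orientation; "force": force on the tool from outside, world axes, zero at the start; "wrist_torque": the same for the moment, N m; "opening": finger opening in m.
Only numpy, scipy, OpenCV 4.12 (cv2) and the standard library are available. Lean on these libraries where they do the work, as an engineer would, in place of code of your own. Each camera call takes 0.05 s, during which the arm holds its last target. There are 200 camera calls.

## Task

Lay the white plastic bar flat on the bed of the marking jig, along the fence, with its blue bevelled edge up and facing away from the fence, and let go of it. Then bring it snug against both the grey fence and the end of the green stop block and, with a firm diagonal push, press it against the fence and down onto the bed at once. Finish while holding it pressed like that, ready for a colleague to mark it; leave the timer, tape roll, dropper bottle and petri dish alone.

Things in the scene. Friction and masses are not known exactly. Their poses are not given: they have to be found in the camera images.
- bar_center (a point): Centre of the loose bar (white plastic, about 130 g, 130 mm long, 26 mm wide, 30 mm high), half-way up (15 mm above its underside). Axes: y along the bar, x across it, z up. The top long edge on its -x side is cut off at 45 degrees: a blue bevel 12 mm wide in plan and 12 mm high, facing -x and up. So the -x side is upright only over its lower 18 mm, the +x side over all 30 mm.
- bar_bevel (a point): Middle of the bar's blue bevel face: 7 mm to -x of the bar's centre and 9 mm above it. Axes as those of the bar.
- bar: The bar itself; origin at the centre of its underside, axes as for bar_center.
- jig: Marking jig, fixed to the worktop. Origin at the centre of its underside, on the worktop. Axes: y along the fence, x across the bed towards the fence, z up. Footprint 120 mm (x) by 220 mm (y).
- bed: The jig's flat aluminium bed, 120 x 220 mm; its top is 12 mm above the worktop. Same origin and axes as the jig.
- fence: The jig's straight grey fence, 15 mm thick, along the +x side of the bed over its whole 220 mm length, rising 22 mm above the bed; its face towards the bed is at x = +45 mm in the jig's axes. Same origin and axes as the jig.
- fence_face (a point): Middle of the top edge of the fence's face: 45 mm to +x of the jig's origin, 34 mm above the worktop.
- stop_block: Green stop block, fixed on the bed against the fence near the -y end of the jig (where along the fence varies): 60 mm (x) by 18 mm (y) by 22 mm high. Origin at the centre of its underside, on the bed; axes parallel to the jig's.
- stop_face (a point): Middle of the stop block's +y face, which the bar's end is to meet: 9 mm to +y of the block's centre, 11 mm above the bed.
- timer: White lab timer lying on the worktop, 66x66x19 mm, origin at the centre of its underside; bystander.
- tape_roll: Roll of yellow tape lying flat, 75 mm across, 19 mm high, origin at the centre of its underside; bystander.
- dropper_bottle: Small bottle with a blue cap, 34 mm across, 78 mm high, origin at the centre of its underside; bystander.
- petri_dish: Petri dish, 61 mm across, 12 mm high, origin at the centre of its underside; bystander.
There are look-alikes about, which are no part of the job. Leave any turquoise look-alike of the bar alone.

How it is judged:
By the outcome, as a careful person would: the job done as asked, in the order asked, and still so for the second after the job is handed in, while the arm keeps its last pose, push and grip.
It also fails if it takes over 58 s, if anything falls off the work surface, if the arm or the gripper's body presses on something with over 40 N, if the wrist force passes 120 N, or if a joint passes its speed limit or range.

## Working session

There is one attempt and no reset: what is moved stays moved. The work goes in short steps, Python scripts to look and compute and a tool call to move; the robot and the scene stay as the last step left them, time stands still between calls to the robot, and variables do not carry over. Pictures are saved under pics/ and viewed, about 8 in all and at most 12, crops included, and the job is handed in when it is done.

Besides the shell and the picture viewer there is one more tool, called after "Request:" in YAML: its name, and indented under it one key for each argument. drive_tool: Moves the arm, as the interface text tells. Shift numbers are shares of 25 mm and turn numbers shares of 4 degrees, none past 1 either way. Its arguments: {"type":"object","properties":{"twist":{"type":"array"},"translation":{"type":"array"},"hand":{"type":"array"}},"required":["twist","translation","hand"]}

```bash
mkdir -p pics; ls; cat > h.py <<'E'
import cv2, numpy as np
from workcell import r, viewer
def snap(n,f):
    s=r.state(); d=viewer.get_image(n); cv2.imwrite(f'pics/{f}.png',d['img'])
    if 'R' in d: R,t=np.array(d['R']),np.array(d['t'])
    else:
        from scipy.spatial.transform import Rotation as Ro
        q=s['tcp_rot']; T=np.eye(4); T[:3,:3]=Ro.from_quat([q[1],q[2],q[3],q[0]]).as_matrix(); T[:3,3]=s['ee_pos']
        M=np.linalg.inv(T@np.array(d['hand_eye'])); R,t=M[:3,:3],M[:3,3]
    np.savez(f'pics/{f}.npz',K=d['camera_matrix'],R=R,t=t); return d['img']
def cam(f):
    z=np.load(f'pics/{f}.npz'); return z['K'],z['R'],z['t']
def onplane(f,uv,z):
    K,R,t=cam(f); c=-R.T@t
    out=[]
    for u,v in np.atleast_2d(uv):
        d=R.T@np.linalg.solve(K,[u,v,1.]); out.append(c+d*(z-c[2])/d[2])
    return np.array(out)
def proj(f,X):
    K,R,t=cam(f); p=(np.atleast_2d(X)@R.T+t)@K.T; return p[:,:2]/p[:,2:]
E
python3 - <<'E'
from h import *
a=snap('scene','s0'); b=snap('side','d0'); c=snap('wrist','w0')
for f in('s0','d0','w0'):
    K,R,t=cam(f); print(f,(-R.T@t).round(3),R[2].round(2),K[0,0])
print(r.state())
E
```

```text
pics
s0 [-0.414 -0.501  0.978] [ 0.68  0.35 -0.65] 568.5994234198056
d0 [ 0.103 -1.133  0.78 ] [ 0.3   0.81 -0.51] 617.8894046256025
w0 [0.081 0.524 0.373] [ 0.29 -0.09 -0.95] 361.6398734445625
{'clock': 0.15, 'joint_positions': array([ 1.04658620e+00,  3.13318064e-01,  1.49824638e+00,  1.69494930e-05,
        1.33098525e+00, -2.23406491e-01]), 'joint_vel': array([ 9.28770461e-04, -1.03501641e-03, -3.31375305e-03,  1.66113320e-03,
       -7.40275816e-04,  6.72904897e-06]), 'effort': array([ 1.11998041e-03, -4.12366176e+01, -2.59797317e+01, -1.96366191e-04,
        3.20221727e-03, -1.14863724e-05]), 'ee_pos': array([0.15544977, 0.50123075, 0.19507439]), 'tcp_rot': array([-1.82400922e-04,  1.49837402e-01,  9.88710536e-01, -4.42469555e-04]), 'force': array([-0.21110835, -0.25030455,  0.15456591]), 'wrist_torque': array([-0.04031123,  0.01619206, -0.04132062]), 'opening': 0.08516645159690071}
```

View pics/s0.png

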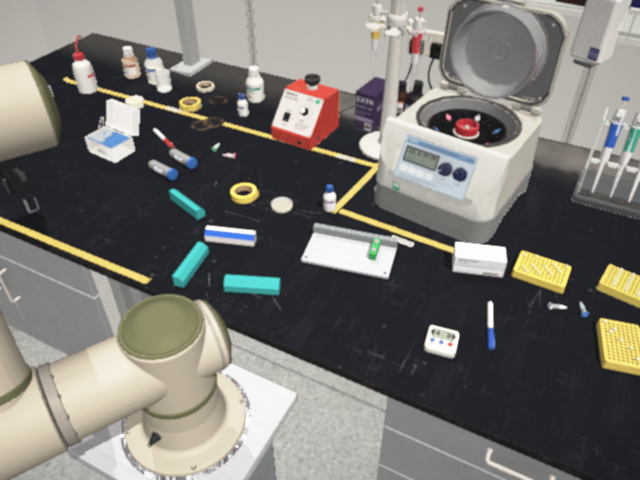

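View pics/d0.png

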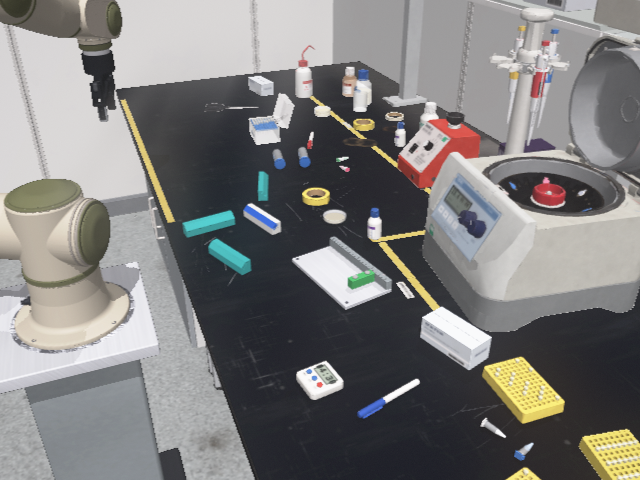

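The scene view shows the bar at about (230,236), the jig at (350,250) with the fence on its far side, and the green block at (375,248). The side view shows the bar at (262,218) and the jig at (342,273). Next I'll zoom in on both.

```bash
python3 - <<'E'
from h import *
a=cv2.imread('pics/s0.png'); b=cv2.imread('pics/d0.png')
A=cv2.resize(a[215:285,195:420],None,fx=3.5,fy=3.5,interpolation=cv2.INTER_CUBIC)
B=cv2.resize(b[195:310,235:395],None,fx=3,fy=3,interpolation=cv2.INTER_CUBIC)
o=np.zeros((600,800,3),np.uint8); o[:245,:787]=A[:245]; o[250:595,:480]=B; cv2.imwrite('pics/z.png',o)
for f,P in(('s0',[(230,236),(314,226),(398,235),(391,276),(303,258),(375,248)]),('d0',[(262,218),(333,240),(392,290),(348,304),(293,260),(361,281)])):
    print(f,onplane(f,P,.012).round(3).tolist())
E
```

```text
Traceback (most recent call last):
ValueError: could not broadcast input array from shape (245,788,3) into shape (245,787,3)
```

```bash
python3 - <<'E'
from h import *
a=cv2.imread('pics/s0.png'); b=cv2.imread('pics/d0.png')
A=cv2.resize(a[215:285,195:420],None,fx=3.5,fy=3.5,interpolation=cv2.INTER_CUBIC)
B=cv2.resize(b[195:310,235:395],None,fx=3,fy=3,interpolation=cv2.INTER_CUBIC)
o=np.zeros((600,800,3),np.uint8); o[:A.shape[0],:A.shape[1]]=A; o[250:595,:480]=B; cv2.imwrite('pics/z.png',o)
for f,P in(('s0',[(230,236),(314,226),(398,235),(391,276),(303,258),(375,248)]),('d0',[(262,218),(333,240),(392,290),(348,304),(293,260),(361,281)])):
    print(f,onplane(f,P,.012).round(3).tolist())
E
```

```text
s0 [[0.475, 0.222, 0.012], [0.611, 0.046, 0.012], [0.679, -0.166, 0.012], [0.53, -0.206, 0.012], [0.488, 0.013, 0.012], [0.605, -0.132, 0.012]]
d0 [[0.478, 0.23, 0.012], [0.605, 0.057, 0.012], [0.641, -0.183, 0.012], [0.534, -0.193, 0.012], [0.485, 0.009, 0.012], [0.594, -0.127, 0.012]]
```

View pics/z.png

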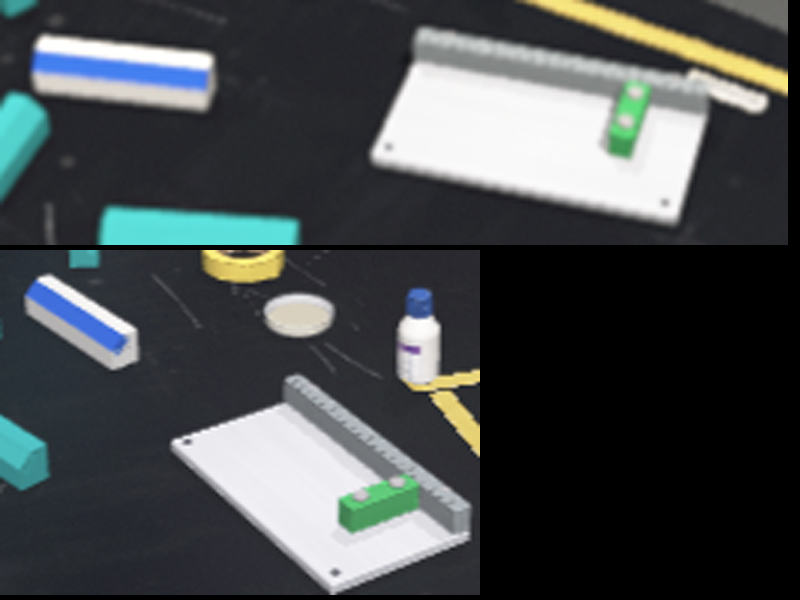

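The crop shows that the bar already lies upright with its blue bevel up and facing the robot (-x), the same way it must go in the jig. So it's a straight pick and place. I'll move to a hover that lets the wrist camera see both the bar and the jig.

Request:
drive_tool:
  twist:
    - [0,0,0]
    - [0,0,0]
    - [0,0,0]
    - [0,0,0]
    - [0,0,0]
    - [0,0,0]
    - [0,0,0]
    - [0,0,0]
    - [0,0,0]
    - [0,0,0]
    - [0,0,0]
    - [0,0,0]
  translation:
    - [-0.9,-0.58,0]
    - [-0.9,-0.58,0]
    - [-0.9,-0.58,0]
    - [-0.9,-0.58,0]
    - [-0.9,-0.58,0]
    - [-0.9,-0.58,0]
    - [-0.9,-0.58,0]
    - [-0.9,-0.58,0]
    - [-0.9,-0.58,0]
    - [-0.9,-0.58,0]
    - [-0.9,-0.58,0]
    - [-0.9,-0.58,0]
  hand: [1,1,1,1,1,1,1,1,1,1,1,1]

```text
clock: 1.15
ee_pos: [0.3624, 0.2541, 0.1954]
tcp_rot: [-0.0, 0.15, 0.989, -0.0]
force: [-0.9, -0.1, 1.0]
opening: 0.0852
```

Request:
drive_tool:
  twist:
    - [0,0,0]
    - [0,0,0]
    - [0,0,0]
    - [0,0,0]
    - [0,0,0]
    - [0,0,0]
    - [0,0,1]
    - [0,0,1]
    - [0,0,1]
    - [0,0,1]
    - [0,0,1]
    - [0,0,1]
  translation:
    - [-0.9,-0.58,0]
    - [-0.9,-0.58,0]
    - [-0.9,-0.58,0]
    - [-0.9,-0.58,0]
    - [-0.9,-0.58,0]
    - [-0.9,-0.58,0]
    - [0,0,0]
    - [0,0,0]
    - [0,0,0]
    - [0,0,0]
    - [0,0,0]
    - [0,0,0]
  hand: [1,1,1,1,1,1,1,1,1,1,1,1]

```text
clock: 2.15
ee_pos: [0.4649, 0.1321, 0.1953]
tcp_rot: [-0.0, 0.354, 0.935, -0.0]
force: [0.1, -0.2, 0.0]
opening: 0.0852
```

Request:
drive_tool:
  twist:
    - [0,0,1]
    - [0,0,1]
    - [0,0,1]
    - [0,0,1]
    - [0,0,1]
    - [0,0,1]
    - [0,0,1]
    - [0,0,1]
    - [0,0,1]
    - [0,0,0]
    - [0,0,0]
  translation:
    - [0,0,0]
    - [0,0,0]
    - [0,0,0]
    - [0,0,0]
    - [0,0,0]
    - [0,0,0]
    - [0,0,0]
    - [0,0,0]
    - [0,0,0]
    - [0,0,0]
    - [0,0,0]
  hand: [1,1,1,1,1,1,1,1,1,1,1]

```text
clock: 3.07
ee_pos: [0.465, 0.1322, 0.1954]
tcp_rot: [-0.0, 0.623, 0.782, -0.0]
force: [0.7, -0.2, -1.0]
opening: 0.0854
```

```bash
python3 - <<'E'
from h import *
snap('wrist','w1'); K,R,t=cam('w1'); print((-R.T@t).round(3),R.round(2))
E
```

```text
[0.448 0.208 0.374] [[ 0.97  0.22  0.  ]
 [ 0.21 -0.93  0.3 ]
 [ 0.07 -0.3  -0.95]]
```

View pics/w1.png

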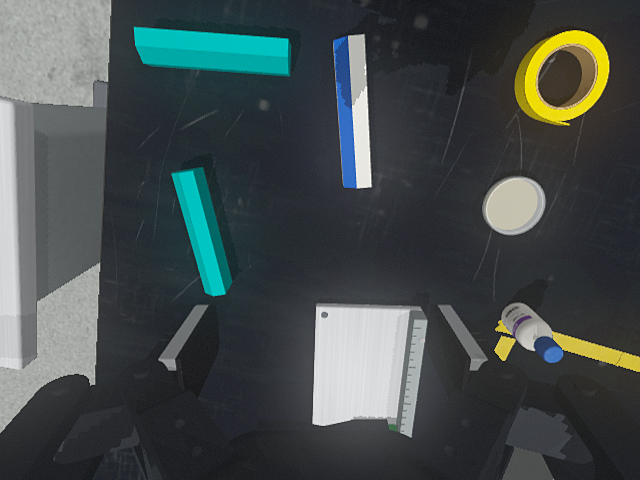

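The wrist view shows the bar's white top at about (348–366,35) to (358–371,187), with the blue bevel to its left. The near end of the jig is at (317–425,304), and the fence's top face is at (413,306) to (400,435). Now I'll measure these.

```bash
cat > m.py <<'E'
from h import *
a=cv2.imread('pics/w1.png'); hsv=cv2.cvtColor(a,cv2.COLOR_BGR2HSV)
H,S,V=cv2.split(hsv)
roi=np.zeros_like(H); roi[25:200,320:385]=1
blue=((H>100)&(H<130)&(S>110)&(roi>0)).astype(np.uint8); white=((S<90)&(V>80)&(roi>0)).astype(np.uint8)
def line_edges(m,r0,r1):
    rows=range(r0,r1,2); L=[];Rr=[]
    for v in rows:
        x=np.where(m[v])[0]
        if len(x): L.append((x[0]-.0,v)); Rr.append((x[-1]+1.,v))
    return np.array(L,float),np.array(Rr,float)
bl,br=line_edges(blue,45,180); wl,wr=line_edges(white,45,180)
def d(P): 
    p=P[:,:2]; c=p.mean(0); u=np.linalg.svd(p-c)[2][0]; u*=np.sign(u[1]); return c,u,np.degrees(np.arctan2(-u[0],u[1]))
for n,e,z in(('bevel low',bl,.018),('bevel top',br,.03),('white L',wl,.03),('white R',wr,.03)):
    c,u,ang=d(onplane('w1',e,z)); print(n,c.round(4),'yaw',ang.round(2))
m=(blue|white); ys=np.where(m.sum(1)>12)[0]; print('rows',ys[0],ys[-1])
for v in (ys[0],ys[-1]+1):
    x=np.where(m[min(v,ys[-1])])[0]; print('end', onplane('w1',[(x[-1],v)],.03).round(4), onplane('w1',[(x.mean(),v)],.03).round(4))
# green stop and fence in scene & side
for f in('s0','d0'):
    g=cv2.cvtColor(cv2.imread(f'pics/{f}.png'),cv2.COLOR_BGR2HSV)
    gm=cv2.inRange(g,(50,100,60),(75,255,255)); n,l,s,c=cv2.connectedComponentsWithStats(gm)
    i=1+np.argmax(s[1:,4]); print(f,s[i],c[i].round(1))
    h=cv2.convexHull(np.argwhere(l==i)[:,::-1].astype(np.int32)); print(cv2.approxPolyDP(h,1.2,True)[:,0].tolist())
print('jig w1 bed corner(z.012), near end',onplane('w1',[(317,304)],.012).round(4),'fence top pts',onplane('w1',[(413,307),(426,308),(400,434),(412,437)],.034).round(4).tolist())
E
python3 m.py
python3 - <<'E'
import sys; sys.path.insert(0,'.')
import cv2,numpy as np
a=cv2.imread('pics/w1.png'); b=cv2.imread('pics/s0.png'); c=cv2.imread('pics/d0.png')
o=np.zeros((600,800,3),np.uint8)
o[:280,:260]=cv2.resize(a[300:440,305:435],None,fx=2,fy=2,interpolation=cv2.INTER_CUBIC)
o[:270,270:800]=cv2.resize(b[222:276,300:406],None,fx=5,fy=5,interpolation=cv2.INTER_CUBIC)[:,:530]
o[285:600,270:690]=cv2.resize(c[235:308,290:395],None,fx=4,fy=4.3151,interpolation=cv2.INTER_CUBIC)[:315]
cv2.imwrite('pics/z2.png',o)
E
```

```text
bevel low [0.4608 0.2193] yaw 17.92
bevel top [0.4723 0.2217] yaw 17.91
white L [0.4624 0.2194] yaw 18.3
white R [0.4872 0.2251] yaw 19.23
rows 35 187
end [[0.4664 0.2846 0.03  ]] [[0.4594 0.2829 0.03  ]]
end [[0.5065 0.1602 0.03  ]] [[0.4939 0.1573 0.03  ]]
s0 [369 240  12  19  86] [374.1 249.8]
[[380, 240], [374, 258], [370, 258], [372, 243]]
d0 [348 270  27  19 274] [360.7 279.6]
[[374, 273], [372, 281], [353, 288], [348, 285], [348, 278], [369, 270]]
jig w1 bed corner(z.012), near end [[0.4851 0.0186 0.012 ]] fence top pts [[0.5819, 0.0493, 0.034], [0.5956, 0.0512, 0.034], [0.6173, -0.1165, 0.034], [0.6326, -0.1177, 0.034]]
```

View pics/z2.png

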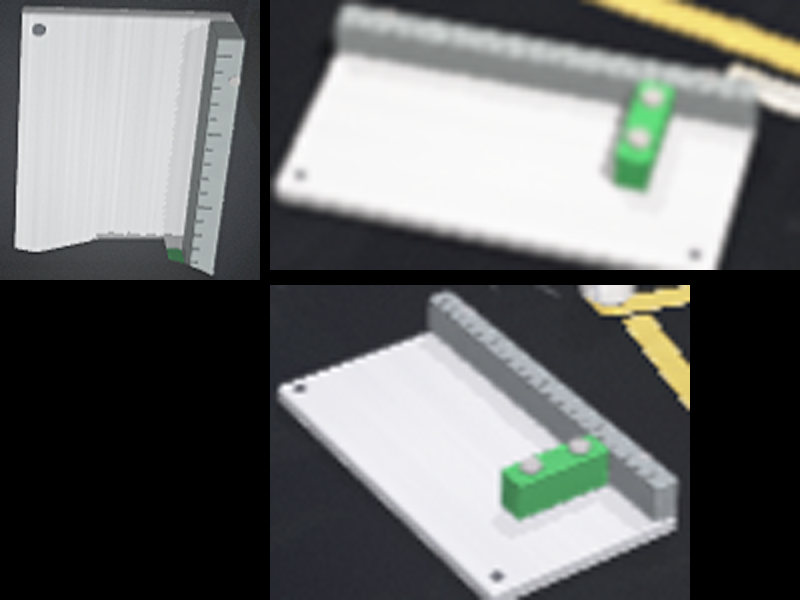

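The crop puts the +y end of the fence's top face at about w1 pixel (413.5,319), with the wall below it. The bar measures 130.7 mm long and 26.9 mm wide, so those match. Next I'll refine the jig and the stop.

```bash
python3 - <<'E'
from h import *
F=onplane('w1',[(413.5,319),(400,434)],.034)[:,:2]; d=F[1]-F[0]; a=np.degrees(np.arctan2(d[0],-d[1])); print('fence face line',F.round(4).tolist(),'yaw',a.round(2))
yw=np.radians(12.05); y=np.array([-np.sin(yw),np.cos(yw)]); x=np.array([np.cos(yw),np.sin(yw)])
f=lambda P:np.c_[P[:,:2]@x,P[:,:2]@y].round(4).tolist()
print('in jig-aligned coords (x,y):')
print('fence w1',f(onplane('w1',[(413.5,319),(400,434)],.034)))
print('bed corner w1',f(onplane('w1',[(316,306.5)],.012)))
print('stop +y top edge side',f(onplane('d0',[(369.5,270),(348,278.3)],.034)),'bottom +y-x',f(onplane('d0',[(348,285.5)],.012)))
print('stop scene',f(onplane('s0',[(374,238),(369.4,252.4)],.034)), 'bottom',f(onplane('s0',[(369,258.5)],.012)))
print('bed corners scene(+y-x,+y+x foot,-y-x)',f(onplane('s0',[(301.5,260),(313,233),(391,276.5)],.012)))
print('bed side',f(onplane('d0',[(293,260),(348,304)],.012)))
print('fence top inner side end +y',f(onplane('d0',[(330,239)],.034)))
print('bar c',f(np.array([[.4741,.2184]])))
print(r.state()['joint_positions'].round(2))
E
```

```text
fence face line [[0.5867, 0.0357], [0.6173, -0.1165]] yaw 11.37
in jig-aligned coords (x,y):
fence w1 [[0.5812, -0.0875], [0.5794, -0.2428]]
bed corner w1 [[0.4772, -0.0862]]
stop +y top edge side [[0.5757, -0.2504], [0.5181, -0.2502]] bottom +y-x [[0.5212, -0.2466]]
stop scene [[0.576, -0.2491], [0.5199, -0.2486]] bottom [[0.5215, -0.2485]]
bed corners scene(+y-x,+y+x foot,-y-x) [[0.4723, -0.088], [0.5791, -0.0875], [0.4732, -0.3122]]
bed side [[0.4762, -0.0927], [0.4821, -0.3006]]
fence top inner side end +y [[0.5796, -0.0927]]
bar c [[0.5092, 0.1146]]
[ 0.03  0.22  1.62 -0.    1.3  -0.19]
```

Request:
drive_tool:
  twist:
    - [0,0,0]
    - [0,0,0]
    - [0,0,0]
    - [0,0,0]
    - [0,0,-0.65]
    - [0,0,-0.6]
    - [0,0,0]
    - [0,0,0]
    - [0,0,0]
    - [0,0,0]
    - [0,0,0]
    - [0,0,0]
  translation:
    - [0.82,0.28,0]
    - [0.82,0.28,0]
    - [0.82,0.28,0]
    - [0.82,0.29,0]
    - [0,0,0.6]
    - [0,0,0.9]
    - [0,0,0.9]
    - [0,0,0.9]
    - [0,0,0.9]
    - [0,0,0.6]
    - [0,0,0]
    - [0,0,0]
  hand: [1,1,1,1,1,1,1,1,1,1,1,1]

```text
clock: 4.12
ee_pos: [0.4744, 0.2183, 0.0755]
tcp_rot: [-0.0, 0.589, 0.808, -0.0]
force: [-0.3, 0.2, 0.5]
opening: 0.0854
```

```bash
python3 - <<'E'
from h import *
a=snap('wrist','w2'); s=r.state(); print(s['ee_pos'].round(4),s['tcp_rot'].round(4))
c=np.array([.4741,.2184]); yw=np.radians(17.9); x=np.array([np.cos(yw),np.sin(yw)]); y=np.array([-x[1],x[0]])
for X,z in((13,.03),(-1,.03),(-13,.018)):
    p=proj('w2',[[*(c+x*X/1e3+y*Y/1e3),z] for Y in(-65,65)]); cv2.line(a,*[tuple(int(i) for i in q) for q in p.round()],(0,0,255),1)
cv2.imwrite('pics/w2o.png',a)
E
```

```text
[0.4749 0.2185 0.0763] [3.000e-04 5.891e-01 8.081e-01 4.000e-04]
```

View pics/w2o.png

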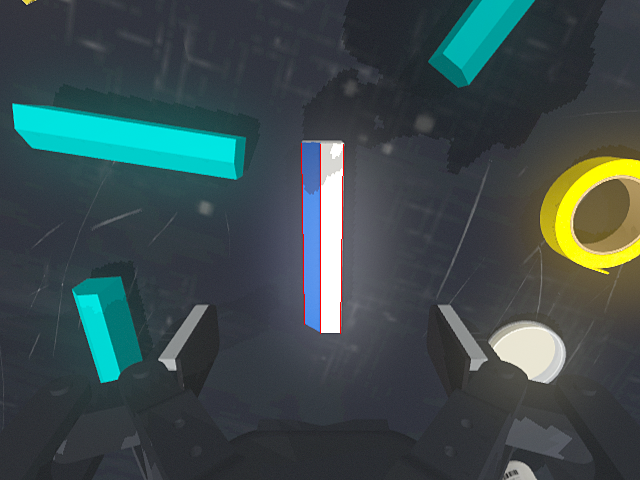

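The overlay lines sit on the bar's edges. The petri dish at (527,350) and a turquoise bar at (110,330) look near the fingers, so I'll check clearances before descending.

```bash
python3 - <<'E'
from h import *
c=np.array([.4741,.2184]); yw=np.radians(17.9); x=np.array([np.cos(yw),np.sin(yw)]); y=np.array([-x[1],x[0]])
P=onplane('w2',[(490,345),(527,320),(138,372),(122,280),(243,140),(541,210)],.015)[:,:2]-c
print((P@np.c_[x,y]*1e3).round(0).tolist())
E
```

```text
[[129.0, -85.0], [153.0, -63.0], [-145.0, -109.0], [-144.0, -30.0], [-50.0, 67.0], [148.0, 21.0]]
```

Request:
drive_tool:
  twist:
    - [0,0,0]
    - [0,0,0]
    - [0,0,0]
    - [0,0,0]
    - [0,0,0]
    - [0,0,0]
    - [0,0,0]
    - [0,0,0]
    - [0,0,0]
    - [0,0,0]
    - [0,0,0]
    - [0,0,0]
  translation:
    - [0,0,0.6]
    - [0,0,0.8]
    - [0,0,0.8]
    - [0,0,0.44]
    - [0,0,0.2]
    - [0,0,0]
    - [0,0,0]
    - [0,0,0]
    - [0,0,0]
    - [0,0,0]
    - [0,0,0]
    - [0,0,0]
  hand: [1,1,1,1,1,1,0,0,0,0,0,0]

```text
clock: 5.17
ee_pos: [0.4746, 0.2184, 0.0048]
tcp_rot: [0.0, 0.589, 0.808, 0.0]
force: [0.4, -0.1, -0.2]
opening: 0.0123
```

Request:
drive_tool:
  twist:
    - [0,0,0]
    - [0,0,0]
    - [0,0,0]
    - [0,0,0]
    - [0,0,0]
    - [0,0,0]
  translation:
    - [0,0,0]
    - [0,0,0]
    - [0,0,0]
    - [0,0,0]
    - [0,0,0]
    - [0,0,0]
  hand: [0,0,0,0,0,0]

```text
clock: 5.67
ee_pos: [0.4745, 0.2184, 0.0045]
tcp_rot: [-0.0, 0.589, 0.808, -0.0]
force: [0.6, 0.6, 0.5]
opening: -0.0
```

The fingers shut fully, so the bar isn't between the pads. I need to look before doing anything else.

```bash
python3 - <<'E'
from h import *
w=snap('wrist','w3'); d=snap('side','d3'); s=snap('scene','s3')
o=np.zeros((480,800,3),np.uint8); o[:360,:480]=cv2.resize(w,(480,360)); o[:300,485:800]=cv2.resize(d[160:280,190:316],(315,300)); cv2.imwrite('pics/z3.png',o)
E
```

```text
(no output)
```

View pics/z3.png

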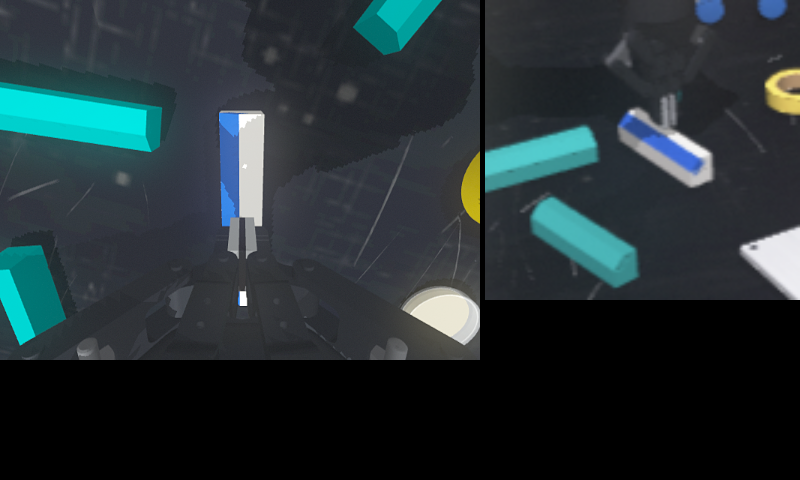

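The wrist view shows shut fingers at (242,235) of the crop. The bar is visible ahead of them, and white and blue also show through the gap at (242,298). I'll check where the TCP and the bar outline should project.

```bash
python3 - <<'E'
from h import *
s=r.state(); T=s['ee_pos']; print(s, r.pinch_z)
c=np.array([.4741,.2184]); yw=np.radians(17.9); x=np.array([np.cos(yw),np.sin(yw)]); y=np.array([-x[1],x[0]])
for f in('w3','s3','d3'):
    print(f,'TCP',proj(f,T).round(1).tolist(),'TCP+40 up',proj(f,T+[0,0,.04]).round(1).tolist())
    for X,z in((13,.03),(-13,.018)): print(X,proj(f,[[*(c+x*X/1e3+y*Y/1e3),z] for Y in(-65,65)]).round(1).tolist())
def big(f,x0,y0,w,h,k):
    a=cv2.imread(f'pics/{f}.png')[y0:y0+h,x0:x0+w]; return cv2.resize(a,None,fx=k,fy=k,interpolation=cv2.INTER_CUBIC)
o=np.zeros((600,800,3),np.uint8); o[:600,:400]=big('w3',250,120,160,240,2.5); o[:300,400:]=big('s3',190,190,80,60,5)[:300,:400]; o[300:,400:]=big('d3',225,180,80,60,5)
cv2.imwrite('pics/z4.png',o)
E
```

```text
{'clock': 5.8167, 'joint_positions': array([ 2.06783876e-01,  5.41448032e-01,  1.71484803e+00, -1.94777334e-05,
        8.85272790e-01, -1.03269215e-01]), 'joint_vel': array([-9.36651227e-04,  9.43307675e-05, -1.13906834e-03, -9.60033815e-04,
        2.28438214e-04,  1.17389443e-03]), 'effort': array([ 9.93262183e-04, -4.50040877e+01, -1.95156366e+01, -1.81830178e-04,
        6.51396549e-04,  4.79302400e-06]), 'ee_pos': array([0.47449723, 0.21836829, 0.00448986]), 'tcp_rot': array([1.35689295e-05, 5.89440014e-01, 8.07812150e-01, 3.79253163e-06]), 'force': array([-0.219524  , -0.22937113, -0.10974651]), 'wrist_torque': array([ 0.01134888, -0.00127948,  0.04238515]), 'opening': -0.00023815522534463343} 0.0187
w3 TCP [[321.9, 275.0]] TCP+40 up [[321.8, 312.3]]
13 [[346.3, 408.8], [352.1, 154.5]]
-13 [[298.1, 392.5], [291.5, 152.3]]
s3 TCP [[231.2, 238.7]] TCP+40 up [[229.6, 226.9]]
13 [[255.9, 230.7], [207.4, 225.5]]
-13 [[253.7, 240.8], [204.9, 235.4]]
d3 TCP [[262.2, 222.7]] TCP+40 up [[261.4, 209.0]]
13 [[280.7, 221.9], [251.5, 203.6]]
-13 [[272.4, 229.4], [243.5, 210.6]]
```

View pics/z4.png

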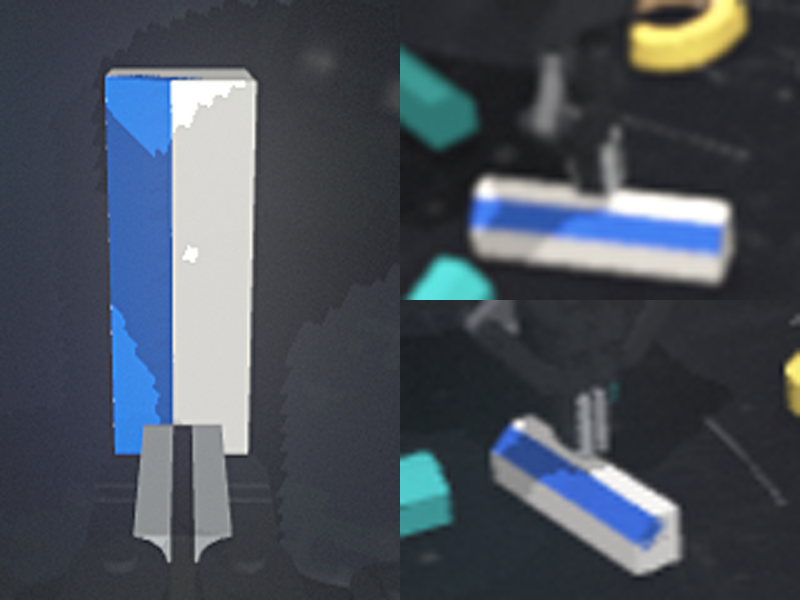

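The tips end visually at the bar's top face, although the TCP reads z=4.5 mm with zero force. Either the fingers are really about 25 mm shorter than the TCP says, or they pass through the bar. I'll raise the shut fingers and see where the tips appear in the wrist image.

Request:
drive_tool:
  twist:
    - [0,0,0]
    - [0,0,0]
    - [0,0,0]
    - [0,0,0]
    - [0,0,0]
  translation:
    - [0,0,-0.6]
    - [0,0,-0.8]
    - [0,0,-0.8]
    - [0,0,0]
    - [0,0,0]
  hand: [0,0,0,0,0]

```text
clock: 6.23
ee_pos: [0.4749, 0.2185, 0.0601]
tcp_rot: [0.001, 0.589, 0.808, 0.001]
force: [-0.3, -1.0, -0.6]
opening: -0.0002
```

```bash
python3 - <<'E'
from h import *
w=snap('wrist','w5'); snap('side','d5'); snap('scene','s5'); s=r.state(); print(s['ee_pos'],s['force'],s['opening'])
for f in('w5','s5','d5'): print(f,[proj(f,s['ee_pos']+[0,0,k]).round(1).tolist() for k in(0,.02,.04)])
print(np.array(viewer.get_image('wrist')['hand_eye']).round(4))
def big(f,x0,y0,w,h,k):
    a=cv2.imread(f'pics/{f}.png')[y0:y0+h,x0:x0+w]; return cv2.resize(a,None,fx=k,fy=k,interpolation=cv2.INTER_CUBIC)
o=np.zeros((600,800,3),np.uint8); o[:600,:400]=big('w5',250,120,160,240,2.5); o[:300,400:]=big('s5',190,190,80,60,5); o[300:,400:]=big('d5',225,180,80,60,5)
cv2.imwrite('pics/z5.png',o)
E
```

```text
[0.47390669 0.21822643 0.05857263] [-0.32002595 -0.25753766 -0.01198356] -4.355334662352977e-05
w5 [[[319.9, 273.7]], [[319.7, 290.1]], [[319.5, 310.4]]]
s5 [[[229.0, 222.8]], [[228.1, 216.7]], [[227.3, 210.4]]]
d5 [[[260.9, 204.2]], [[260.4, 197.1]], [[260.0, 190.0]]]
[[ 7.000e-04 -9.523e-01 -3.050e-01  7.780e-02]
 [ 1.000e+00  5.000e-04  1.000e-03  2.000e-04]
 [-8.000e-04 -3.050e-01  9.523e-01 -1.784e-01]
 [ 0.000e+00  0.000e+00  0.000e+00  1.000e+00]]
```

View pics/z5.png

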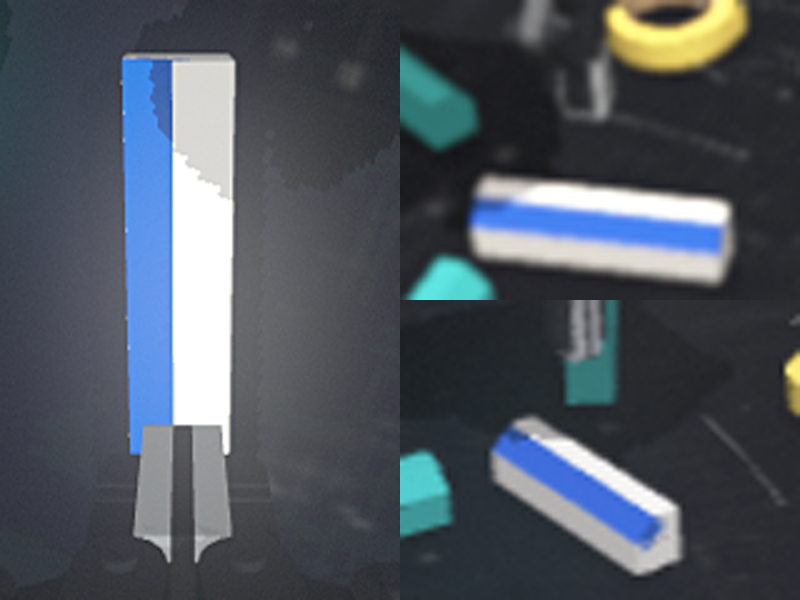

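The tips stay at row 290 with the arm clear of the bar, and the fixed views put them about 30 mm above the reported TCP. So the fingers end about 30 mm short of the stated TCP. I'll confirm by gently touching the bar's top, which is at a known 30 mm.

Request:
drive_tool:
  twist:
    - [0,0,0]
    - [0,0,0]
    - [0,0,0]
    - [0,0,0]
    - [0,0,0]
    - [0,0,0]
  translation:
    - [0,0,0.6]
    - [0,0,0.8]
    - [0,0,0.7]
    - [0,0,0.06]
    - [0,0,0.0]
    - [0,0,0]
  hand: [0,0,0,0,0,0]

```text
clock: 6.93
ee_pos: [0.4748, 0.2184, 0.006]
tcp_rot: [0.0, 0.589, 0.808, 0.0]
force: [-0.4, -0.6, 0.8]
opening: 0.0
```

Request:
drive_tool:
  twist:
    - [0,0,0]
    - [0,0,0]
    - [0,0,0]
  translation:
    - [0,0,0.04]
    - [0,0,0.04]
    - [0,0,0]
  hand: [0,0,0]

```text
clock: 7.18
ee_pos: [0.4747, 0.2184, 0.0039]
tcp_rot: [0.0, 0.589, 0.808, 0.0]
force: [-0.3, 0.2, 0.2]
opening: 0.0001
```

Request:
drive_tool:
  twist:
    - [0,0,0]
    - [0,0,0]
    - [0,0,0]
  translation:
    - [0,0,0.04]
    - [0,0,0.04]
    - [0,0,0]
  hand: [0,0,0]

```text
clock: 7.43
ee_pos: [0.4744, 0.2183, 0.0014]
tcp_rot: [-0.0, 0.589, 0.808, -0.0]
force: [-0.5, 0.8, 0.5]
opening: 0.0001
```

Request:
drive_tool:
  twist:
    - [0,0,0]
    - [0,0,0]
    - [0,0,0]
  translation:
    - [0,0,0.04]
    - [0,0,0.04]
    - [0,0,0]
  hand: [0,0,0]

```text
clock: 7.68
ee_pos: [0.4744, 0.2183, -0.0007]
tcp_rot: [-0.0, 0.589, 0.808, -0.0]
force: [0.7, 0.2, -0.4]
opening: 0.0005
```

Request:
drive_tool:
  twist:
    - [0,0,0]
    - [0,0,0]
    - [0,0,0]
  translation:
    - [0,0,0.04]
    - [0,0,0.04]
    - [0,0,0]
  hand: [0,0,0]

```text
clock: 7.93
ee_pos: [0.4744, 0.2184, -0.0027]
tcp_rot: [-0.0, 0.589, 0.808, -0.0]
force: [-0.0, -0.0, 0.0]
opening: -0.0
```

Request:
drive_tool:
  twist:
    - [0,0,0]
    - [0,0,0]
    - [0,0,0]
  translation:
    - [0,0,0.04]
    - [0,0,0.04]
    - [0,0,0]
  hand: [0,0,0]

```text
clock: 8.18
ee_pos: [0.4744, 0.2183, -0.0047]
tcp_rot: [-0.0, 0.589, 0.808, -0.0]
force: [-0.5, 0.2, -0.5]
opening: 0.0002
```

Request:
drive_tool:
  twist:
    - [0,0,0]
    - [0,0,0]
    - [0,0,0]
  translation:
    - [0,0,0.04]
    - [0,0,0.04]
    - [0,0,0]
  hand: [0,0,0]

```text
clock: 8.43
ee_pos: [0.4748, 0.2184, -0.0057]
tcp_rot: [0.0, 0.589, 0.808, 0.0]
force: [-3.5, -1.7, 8.3]
opening: -0.0003
```

Request:
drive_tool:
  twist:
    - [0,0,0]
    - [0,0,0]
    - [0,0,0]
  translation:
    - [0,0,0.04]
    - [0,0,0.04]
    - [0,0,0]
  hand: [0,0,0]

```text
clock: 8.68
ee_pos: [0.4754, 0.2186, -0.0058]
tcp_rot: [0.001, 0.589, 0.808, 0.001]
force: [-8.9, -2.9, 28.9]
opening: -0.0
```

```bash
python3 - <<'E'
from h import *
snap('side','d6'); snap('scene','s6')
def big(f,x0,y0,w,h,k):
    a=cv2.imread(f'pics/{f}.png')[y0:y0+h,x0:x0+w]; return cv2.resize(a,None,fx=k,fy=k,interpolation=cv2.INTER_CUBIC)
o=np.zeros((600,800,3),np.uint8); o[:,:400]=big('s6',205,190,50,75,8); o[:,400:]=big('d6',235,180,50,75,8)
cv2.imwrite('pics/z6.png',o)
E
```

```text
(no output)
```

View pics/z6.png

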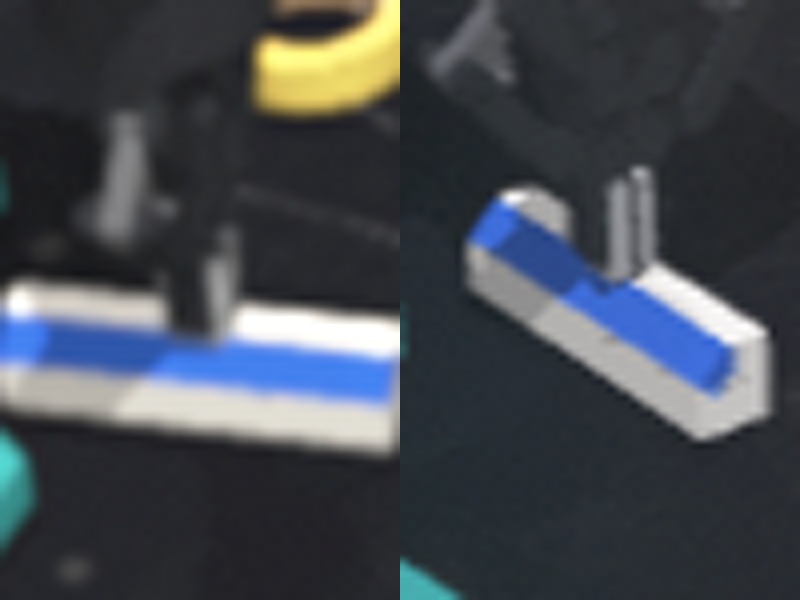

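Contact came at TCP z≈-5.2 mm on the 30 mm bar top, so the real fingertips are about 35 mm behind the reported TCP. I'll use that offset from now on: lift, open, go to TCP z≈-30 mm (tips about 5 mm up) and close.

Request:
drive_tool:
  twist:
    - [0,0,0]
    - [0,0,0]
    - [0,0,0]
    - [0,0,0]
    - [0,0,0]
    - [0,0,0]
    - [0,0,0]
    - [0,0,0]
    - [0,0,0]
    - [0,0,0]
    - [0,0,0]
    - [0,0,0]
  translation:
    - [0,0,-0.8]
    - [0,0,-0.8]
    - [0,0,0]
    - [0,0,0]
    - [0,0,0]
    - [0,0,0]
    - [0,0,0]
    - [0,0,0.6]
    - [0,0,0.7]
    - [0,0,0.7]
    - [0,0,0.44]
    - [0,0,0]
  hand: [0,1,1,1,1,1,1,1,1,1,1,1]

```text
clock: 9.78
ee_pos: [0.4729, 0.218, -0.0318]
tcp_rot: [-0.002, 0.589, 0.808, -0.002]
force: [-0.6, -0.2, 0.5]
opening: 0.0853
```

Request:
drive_tool:
  twist:
    - [0,0,0]
    - [0,0,0]
    - [0,0,0]
    - [0,0,0]
    - [0,0,0]
    - [0,0,0]
    - [0,0,0]
    - [0,0,0]
    - [0,0,0]
    - [0,0,0]
  translation:
    - [0,0,0]
    - [0,0,0]
    - [0,0,0]
    - [0,0,0]
    - [0,0,0]
    - [0,0,0]
    - [0,0,0]
    - [0,0,0]
    - [0,0,0]
    - [0,0,0]
  hand: [1,0,0,0,0,0,0,0,0,0]

```text
clock: 10.62
ee_pos: [0.475, 0.2185, -0.0288]
tcp_rot: [0.0, 0.589, 0.808, 0.0]
force: [-0.7, 0.4, 5.0]
opening: 0.0247
```

The bar is gripped (opening 24.7 mm). Now I'll lift it and carry it over the jig.

Request:
drive_tool:
  twist:
    - [0,0,0]
    - [0,0,0]
    - [0,0,0]
    - [0,0,0]
    - [0,0,0]
  translation:
    - [0,0,-0.3]
    - [0,0,-0.6]
    - [0,0,-0.8]
    - [0,0,-0.7]
    - [0,0,-0.4]
  hand: [0,0,0,0,0]

```text
clock: 11.03
ee_pos: [0.4751, 0.2185, 0.0426]
tcp_rot: [0.001, 0.589, 0.808, 0.001]
force: [0.6, -0.6, -1.0]
opening: 0.0245
```

Request:
drive_tool:
  twist:
    - [0,0,0]
    - [0,0,0]
    - [0,0,0]
    - [0,0,0]
    - [0,0,0]
    - [0,0,0]
    - [0,0,0]
    - [0,0,0]
    - [0,0,0]
    - [0,0,0]
    - [0,0,0]
    - [0,0,0]
  translation:
    - [-0.5,-0.02,0]
    - [-1,-0.02,0]
    - [-1,-0.02,0]
    - [-1,-0.02,0]
    - [-1,-0.02,0]
    - [-1,-0.02,0]
    - [-1,-0.02,0]
    - [-1,-0.02,0]
    - [-1,-0.02,0]
    - [-1,-0.02,0]
    - [-1,-0.02,0]
    - [-1,-0.02,0]
  hand: [0,0,0,0,0,0,0,0,0,0,0,0]

```text
clock: 12.03
ee_pos: [0.5559, -0.0592, 0.0394]
tcp_rot: [-0.001, 0.59, 0.808, -0.0]
force: [0.6, -0.5, -0.7]
opening: 0.0247
```

Request:
drive_tool:
  twist:
    - [0,0,0.5]
    - [0,0,0.55]
    - [0,0,0.48]
    - [0,0,0]
    - [0,0,0]
  translation:
    - [-0.14,0,0]
    - [0,0,0]
    - [0,0,0]
    - [0,0,0]
    - [0,0,0]
  hand: [0,0,0,0,0]

```text
clock: 12.45
ee_pos: [0.557, -0.061, 0.0397]
tcp_rot: [-0.001, 0.631, 0.775, -0.0]
force: [-0.2, 0.2, -0.8]
opening: 0.0246
```

```bash
cat > q.py <<'E'
from h import *
from scipy.spatial.transform import Rotation as Ro
s=r.state(); q=s['tcp_rot']; R=Ro.from_quat([q[1],q[2],q[3],q[0]]).as_matrix(); p=s['ee_pos']
yw=np.radians(11.9); x=np.array([np.cos(yw),np.sin(yw)]); y=np.array([-x[1],x[0]])
print('t',s['clock'],'p',p.round(4),'u,w',(p[:2]@x).round(4),(p[:2]@y).round(4),'yaw',np.degrees(np.arctan2(R[1,1],R[0,1])).round(2),'tilt',np.degrees(np.arccos(-R[2,2])).round(2),'f(u,w,z)',(s['force'][:2]@x).round(1),(s['force'][:2]@y).round(1),s['force'][2].round(1),'op',round(s['opening'],4))
E
python3 q.py
python3 - <<'E'
from h import *
a=snap('wrist','w7'); g=snap('scene','s7'); snap('side','d7')
H,S,V=cv2.split(cv2.cvtColor(a,cv2.COLOR_BGR2HSV)); b=((H>100)&(H<130)&(S>110))[:,280:370]
ys=np.where(b.sum(1)>5)[0]; print('blue rows',ys.min() if len(ys) else None, ys.max() if len(ys) else None)
E
```

```text
t 12.45 p [ 0.557  -0.061   0.0397] u,w 0.5324 -0.1746 yaw 11.68 tilt 0.08 f(u,w,z) -0.2 0.2 -0.8 op 0.0246
blue rows 158 424
```

Request:
drive_tool:
  twist:
    - [0,0,0]
    - [0,0,0]
    - [0,0,0]
    - [0,0,0]
    - [0,0,0]
    - [0,0,0]
  translation:
    - [0,0,0.6]
    - [0,0,0.8]
    - [0,0,0.6]
    - [0,0,0.2]
    - [0,0,0]
    - [0,0,0]
  hand: [0,0,0,0,0,0]

```text
clock: 13.1
ee_pos: [0.5579, -0.0607, -0.0139]
tcp_rot: [0.0, 0.632, 0.775, 0.0]
force: [0.1, 0.5, -1.1]
opening: 0.0247
```

Request:
drive_tool:
  twist:
    - [0,0,0]
    - [0,0,0]
    - [0,0,0]
  translation:
    - [0,0,0.04]
    - [0,0,0.04]
    - [0,0,0]
  hand: [0,0,0]

```text
clock: 13.35
ee_pos: [0.5578, -0.0606, -0.0161]
tcp_rot: [0.0, 0.632, 0.775, 0.0]
force: [0.5, 0.0, -0.5]
opening: 0.0246
```

Request:
drive_tool:
  twist:
    - [0,0,0]
    - [0,0,0]
    - [0,0,0]
  translation:
    - [0,0,0.04]
    - [0,0,0.03]
    - [0,0,0]
  hand: [0,0,0]

```text
clock: 13.6
ee_pos: [0.5579, -0.0607, -0.0169]
tcp_rot: [0.0, 0.632, 0.775, 0.0]
force: [-4.6, 0.5, 12.7]
opening: 0.0246
```

The bar is on the bed (12.7 N upward). Now I'll release it, rise, shut the fingers, step to the -x side and lower.

Request:
drive_tool:
  twist:
    - [0,0,0]
    - [0,0,0]
    - [0,0,0]
    - [0,0,0]
    - [0,0,0]
    - [0,0,0]
    - [0,0,0]
    - [0,0,0]
    - [0,0,0]
  translation:
    - [0,0,-0.04]
    - [0,0,0]
    - [0,0,0]
    - [0,0,0]
    - [0,0,-0.3]
    - [0,0,-0.7]
    - [0,0,-0.7]
    - [0,0,-0.7]
    - [0,0,0]
  hand: [0.5,0.5,0.5,0.5,0.5,0.5,0.5,0.5,0.5]

```text
clock: 14.35
ee_pos: [0.5594, -0.0611, 0.0464]
tcp_rot: [0.003, 0.632, 0.775, 0.001]
force: [0.1, -0.5, 0.2]
opening: 0.0428
```

Request:
drive_tool:
  twist:
    - [0,0,0]
    - [0,0,0]
    - [0,0,0]
    - [0,0,0]
    - [0,0,0]
    - [0,0,0]
    - [0,0,0]
    - [0,0,0]
    - [0,0,0]
  translation:
    - [0,-0.8,0]
    - [0,-0.8,0]
    - [0,0,0]
    - [0,0,0]
    - [0,0,0.6]
    - [0,0,0.8]
    - [0,0,0.8]
    - [0,0,0.16]
    - [0,0,0]
  hand: [0,0,0,0,0,0,0,0,0]

```text
clock: 15.1
ee_pos: [0.5182, -0.0683, -0.0173]
tcp_rot: [-0.001, 0.632, 0.775, -0.0]
force: [0.2, -0.1, 0.7]
opening: 0.0
```

```bash
python3 q.py; python3 - <<'E'
from h import *
for n,f in(('scene','s8'),('side','d8')):
    a=snap(n,f); H,S,V=cv2.split(cv2.cvtColor(a,cv2.COLOR_BGR2HSV)); b=((H>100)&(H<130)&(S>140)&(V>100)).astype(np.uint8)
    n_,l,st,c=cv2.connectedComponentsWithStats(b)
    for i in range(1,n_):
        if st[i,4]>60: print(f,st[i],c[i].round(1),onplane(f,[c[i]],.036).round(3))
E
```

```text
t 15.1 p [ 0.5182 -0.0683 -0.0173] u,w 0.4929 -0.1737 yaw 11.66 tilt 0.13 f(u,w,z) 0.1 -0.1 0.7 op 0.0
s8 [605 125  12  22 151] [611.3 136.5] [[ 1.417 -0.604  0.036]]
s8 [187 157  11  12  93] [191.9 162.9] [[0.68  0.494 0.036]]
s8 [168 168  10  12  90] [172.7 174. ] [[0.607 0.508 0.036]]
s8 [342 244  24   8 111] [353.9 247.5] [[ 0.557 -0.094  0.036]]
s8 [488 329   7  21 120] [490.5 338.6] [[ 0.428 -0.468  0.036]]
d8 [371 208   8   9  62] [374.3 212.3] [[0.74  0.108 0.036]]
d8 [326 254  26  22 196] [337.8 265.3] [[ 0.557 -0.084  0.036]]
d8 [357 398  28  21 261] [371.  408.4] [[ 0.442 -0.493  0.036]]
```

Request:
drive_tool:
  twist:
    - [0,0,0]
    - [0,0,0]
    - [0,0,0]
    - [0,0,0]
    - [0,0,0]
    - [0,0,0]
    - [0,0,0]
    - [0,0,0]
  translation:
    - [0,0.25,0]
    - [0,0.25,0]
    - [0,0.25,0]
    - [0,0.25,0]
    - [0,0.2,0]
    - [0,0.2,0]
    - [0,0,0]
    - [0,0,0]
  hand: [0,0,0,0,0,0,0,0]

```text
clock: 15.87
ee_pos: [0.5535, -0.0615, -0.0159]
tcp_rot: [0.0, 0.632, 0.775, 0.0]
force: [0.0, 0.8, -0.2]
opening: -0.0002
```

Request:
drive_tool:
  twist:
    - [0,0,0]
    - [0,0,0]
    - [0,0,0]
    - [0,0,0]
  translation:
    - [0,0.1,0]
    - [0,0.1,0]
    - [0,0.1,0]
    - [0,0,0]
  hand: [0,0,0,0]

```text
clock: 16.2
ee_pos: [0.5606, -0.06, -0.0162]
tcp_rot: [0.0, 0.632, 0.775, 0.0]
force: [0.1, -0.5, 0.3]
opening: -0.0002
```

Request:
drive_tool:
  twist:
    - [0,0,0]
    - [0,0,0]
    - [0,0,0]
  translation:
    - [0,0.06,0]
    - [0,0.06,0]
    - [0,0,0]
  hand: [0,0,0]

```text
clock: 16.45
ee_pos: [0.5632, -0.0594, -0.0163]
tcp_rot: [0.0, 0.632, 0.775, 0.0]
force: [-0.6, 0.1, 0.7]
opening: 0.0001
```

```bash
python3 q.py
```

```text
t 16.45 p [ 0.5632 -0.0594 -0.0163] u,w 0.5388 -0.1743 yaw 11.64 tilt 0.01 f(u,w,z) -0.6 0.2 0.7 op 0.0001
```

Request:
drive_tool:
  twist:
    - [0,0,0]
    - [0,0,0]
    - [0,0,0]
    - [0,0,0]
  translation:
    - [0,0.06,0]
    - [0,0.06,0]
    - [0,0.06,0]
    - [0,0,0]
  hand: [0,0,0,0]

```text
clock: 16.78
ee_pos: [0.5651, -0.0587, -0.0164]
tcp_rot: [-0.002, 0.631, 0.775, -0.002]
force: [-14.2, -3.3, 10.4]
opening: 0.0001
```

Request:
drive_tool:
  twist:
    - [0,0,0]
    - [0,0,0]
    - [0,0,0]
  translation:
    - [0,0.05,0]
    - [0,0.05,0]
    - [0,0,0]
  hand: [0,0,0]

```text
clock: 17.03
ee_pos: [0.5652, -0.0586, -0.0165]
tcp_rot: [-0.005, 0.631, 0.776, -0.004]
force: [-27.1, -7.1, 19.2]
opening: -0.0001
```

Request:
drive_tool:
  twist:
    - [0,0,0]
    - [0,0,0]
    - [0,0,0]
  translation:
    - [0,0.05,0]
    - [0,0.05,0]
    - [0,0,0]
  hand: [0,0,0]

```text
clock: 17.28
ee_pos: [0.5652, -0.0585, -0.0165]
tcp_rot: [-0.007, 0.631, 0.776, -0.006]
force: [-41.1, -9.8, 28.2]
opening: -0.0002
```

```bash
python3 q.py
```

```text
t 17.2833 p [ 0.5652 -0.0585 -0.0165] u,w 0.541 -0.1738 yaw 11.73 tilt 1.03 f(u,w,z) -42.3 -1.2 28.2 op -0.0002
```

The bar meets the fence with a reaction of about 42 N, rising steadily. Now I'll back off, go over its +y end and lower there.

Request:
drive_tool:
  twist:
    - [0,0,0]
    - [0,0,0]
    - [0,0,0]
    - [0,0,0]
    - [0,0,0]
    - [0,0,0]
    - [0,0,0]
    - [0,0,0]
    - [0,0,0]
    - [0,0,0]
    - [0,0,0]
    - [0,0,0]
  translation:
    - [0,-0.4,0]
    - [0,-0.6,0]
    - [0,0,-0.8]
    - [0,0,-0.9]
    - [0,0,-0.9]
    - [0.5,0.2,0]
    - [0.9,0.4,0]
    - [0.9,0.4,0]
    - [0.9,0.4,0]
    - [0.32,0.08,0]
    - [0,0,0]
    - [0,0,0]
  hand: [0,0,0,0,0,0,0,0,0,0,0,0]

```text
clock: 18.28
ee_pos: [0.5661, 0.0309, 0.0484]
tcp_rot: [-0.0, 0.631, 0.775, -0.0]
force: [-0.7, -0.3, -0.7]
opening: 0.0001
```

```bash
python3 q.py; python3 - <<'E'
from h import *
yw=np.radians(11.9); x=np.array([np.cos(yw),np.sin(yw)]); y=np.array([-x[1],x[0]])
for n,f in(('wrist','w9'),('scene','s9'),('side','d9')):
    a=snap(n,f); H,S,V=cv2.split(cv2.cvtColor(a,cv2.COLOR_BGR2HSV)); b=((H>100)&(H<130)&(S>120)&(V>80)).astype(np.uint8)
    n_,l,st,c=cv2.connectedComponentsWithStats(b)
    for i in range(1,n_):
        if st[i,4]>40:
            P=onplane(f,[c[i]],.036)[0]
            if abs(P[0]-.57)<.06 and abs(P[1]+.08)<.1:
                pts=np.argwhere(l==i)[:,::-1].astype(float); Q=onplane(f,pts,.036)[:,:2]; print(f,st[i],'u,w of mean',P[:2]@x,P[:2]@y,'w range',(Q@y).min(),(Q@y).max())
E
```

```text
t 18.2833 p [0.5661 0.0309 0.0484] u,w 0.5603 -0.0865 yaw 11.69 tilt 0.02 f(u,w,z) -0.8 -0.2 -0.7 op 0.0001
w9 [314 388  18  38 506] u,w of mean 0.5606102440062088 -0.1861621150128423 w range -0.20003582114774698 -0.17027610627456694
s9 [319 230  50  14 256] u,w of mean 0.5593711277962329 -0.17226137064725744 w range -0.23641691230752881 -0.10550109442221808
d9 [325 241  38  31 303] u,w of mean 0.5605696817635654 -0.17436672649356907 w range -0.24094387728858904 -0.09900881307634651
```

The scene and side views put the bevel at u≈0.560, so the bar's centre is at 0.567, which is at the fence. Its centre is at w≈-0.173, about 10 mm short of the stop. I'll lower beyond its end and push along the fence.

Request:
drive_tool:
  twist:
    - [0,0,0]
    - [0,0,0]
    - [0,0,0]
    - [0,0,0]
    - [0,0,0]
    - [0,0,0]
    - [0,0,0]
    - [0,0,0]
    - [0,0,0]
    - [0,0,0]
  translation:
    - [0.2,0,0]
    - [0,0,0.8]
    - [0,0,0.9]
    - [0,0,0.8]
    - [0,0,0.04]
    - [-0.2,0,0]
    - [-0.2,0,0]
    - [-0.2,0,0]
    - [-0.2,0,0]
    - [0,0,0]
  hand: [0,0,0,0,0,0,0,0,0,0]

```text
clock: 19.27
ee_pos: [0.57, 0.0152, -0.0138]
tcp_rot: [0.001, 0.632, 0.775, 0.0]
force: [-0.1, -0.5, -0.2]
opening: -0.0003
```

Request:
drive_tool:
  twist:
    - [0,0,0]
    - [0,0,0]
    - [0,0,0]
  translation:
    - [-0.08,0,0]
    - [-0.08,0,0]
    - [0,0,0]
  hand: [0,0,0]

```text
clock: 19.52
ee_pos: [0.5702, 0.0122, -0.0146]
tcp_rot: [0.0, 0.632, 0.775, 0.0]
force: [0.5, 0.1, 0.8]
opening: 0.0001
```

```bash
python3 q.py
```

```text
t 19.5167 p [ 0.5702  0.0122 -0.0146] u,w 0.5604 -0.1056 yaw 11.64 tilt 0.01 f(u,w,z) 0.5 -0.0 0.8 op 0.0001
```

Request:
drive_tool:
  twist:
    - [0,0,0]
    - [0,0,0]
    - [0,0,0]
  translation:
    - [-0.06,0,0]
    - [-0.06,0,0]
    - [0,0,0]
  hand: [0,0,0]

```text
clock: 19.77
ee_pos: [0.5701, 0.0119, -0.0147]
tcp_rot: [-0.002, 0.632, 0.775, 0.001]
force: [-2.2, 13.3, 4.7]
opening: -0.0003
```

Request:
drive_tool:
  twist:
    - [0,0,0]
    - [0,0,0]
    - [0,0,0]
  translation:
    - [-0.06,0,0]
    - [-0.04,0,0]
    - [0,0,0]
  hand: [0,0,0]

```text
clock: 20.02
ee_pos: [0.57, 0.0119, -0.0146]
tcp_rot: [-0.003, 0.632, 0.775, 0.002]
force: [-3.2, 25.5, 8.2]
opening: 0.0001
```

```bash
python3 q.py
```

```text
t 20.0167 p [ 0.57    0.0119 -0.0146] u,w 0.5602 -0.1059 yaw 11.65 tilt 0.42 f(u,w,z) 2.1 25.6 8.2 op 0.0001
```

The bar is against the stop, with about 25 N reaction and no further motion. Now I'll back off, rise, move above the bar's middle and tilt the tool 45° so it points towards the fence and down.

Request:
drive_tool:
  twist:
    - [0,0,0]
    - [0,0,0]
    - [0,0,0]
    - [0,0,0]
    - [0,0,0]
    - [0,0,0]
    - [0,0,0]
    - [0,0,0]
    - [0,0,0]
    - [0,0,0]
    - [0,0,0]
    - [0,0,0]
  translation:
    - [0.3,0,0]
    - [0.5,0,0]
    - [0,0,-0.8]
    - [0,0,-1]
    - [0,0,-1]
    - [0,0,-0.8]
    - [-0.6,-0.2,0]
    - [-0.9,-0.23,0]
    - [-0.9,0,0]
    - [-0.8,0,0]
    - [-0.5,0,0]
    - [0,0,0]
  hand: [0,0,0,0,0,0,0,0,0,0,0,0]

```text
clock: 21.02
ee_pos: [0.5756, -0.0679, 0.0751]
tcp_rot: [0.0, 0.633, 0.775, -0.0]
force: [0.6, 0.2, 0.4]
opening: 0.0
```

Request:
drive_tool:
  twist:
    - [-1,0,0]
    - [-1,0,0]
    - [-1,0,0]
    - [-1,0,0]
    - [-1,0,0]
    - [-1,0,0]
    - [-1,0,0]
    - [-1,0,0]
    - [-1,0,0]
    - [-1,0,0]
    - [-1,0,0]
    - [-0.25,0,0]
  translation:
    - [0,0,0]
    - [0,0,0]
    - [0,0,0]
    - [0,0,0]
    - [0,0,0]
    - [0,0,0]
    - [0,0,0]
    - [0,0,0]
    - [0,0,0]
    - [0,0,0]
    - [0,0,0]
    - [0,0,0]
  hand: [0,0,0,0,0,0,0,0,0,0,0,0]

```text
clock: 22.02
ee_pos: [0.5743, -0.063, 0.0742]
tcp_rot: [0.226, 0.588, 0.723, 0.284]
force: [-0.5, 0.9, -0.0]
opening: 0.0002
```

Request:
drive_tool:
  twist:
    - [0,0,0]
    - [0,0,0]
  translation:
    - [0,0,0]
    - [0,0,0]
  hand: [0,0]

```text
clock: 22.18
ee_pos: [0.5753, -0.0636, 0.0749]
tcp_rot: [0.226, 0.588, 0.724, 0.283]
force: [0.5, -0.3, -0.1]
opening: 0.0006
```

```bash
cat >> q.py <<'E'
print('tool z (u,w,Z):',(R[:2,2]@x).round(3),(R[:2,2]@y).round(3),R[2,2].round(3)); tip=p-.035*R[:,2]; print('tip u,w,z',(tip[:2]@x).round(4),(tip[:2]@y).round(4),tip[2].round(4))
T=.560*x-.184*y; d=np.r_[T,.036]-tip; print('tip->bevel in tool units',(R.T@d/.025).round(2))
E
cat > bar.py <<'E'
from h import *
import sys
yw=np.radians(11.9); x=np.array([np.cos(yw),np.sin(yw)]); y=np.array([-x[1],x[0]])
for n,f in(('scene','s'+sys.argv[1]),('side','d'+sys.argv[1])):
    a=snap(n,f); H,S,V=cv2.split(cv2.cvtColor(a,cv2.COLOR_BGR2HSV)); b=((H>100)&(H<130)&(S>120)&(V>80)).astype(np.uint8)
    n_,l,st,c=cv2.connectedComponentsWithStats(b)
    for i in range(1,n_):
        if st[i,4]>25:
            P=onplane(f,[c[i]],.036)[0]
            if abs(P[0]-.57)<.06 and abs(P[1]+.08)<.1:
                Q=onplane(f,np.argwhere(l==i)[:,::-1].astype(float),.036)[:,:2]; print(f,st[i],'u,w mean',P[:2]@x,P[:2]@y,'w range',(Q@y).min(),(Q@y).max())
E
python3 q.py; python3 bar.py 10
```

```text
t 22.1833 p [ 0.5753 -0.0636  0.0749] u,w 0.5498 -0.1808 yaw 11.64 tilt 42.42 f(u,w,z) 0.4 -0.4 -0.1 op 0.0006
tool z (u,w,Z): 0.675 0.005 -0.738
tip u,w,z 0.5262 -0.181 0.1007
tip->bevel in tool units [-0.14 -0.75  2.82]
s10 [342 234  31  11 154] u,w mean 0.5585058540813496 -0.20765625795353052 w range -0.24533908872159577 -0.16961675173087556
d10 [329 243  37  30 294] u,w mean 0.5606236346072813 -0.18448329504484454 w range -0.24722133195423412 -0.11046892369137898
```

Request:
drive_tool:
  twist:
    - [-0.65,0,0]
    - [0,0,0]
    - [0,0,0]
    - [0,0,0]
    - [0,0,0]
    - [0,0,0]
    - [0,0,0]
  translation:
    - [-0.1,-0.4,0]
    - [0,-0.4,0]
    - [0,0,0.6]
    - [0,0,0.7]
    - [0,0,0.6]
    - [0,0,0.2]
    - [0,0,0]
  hand: [0,0,0,0,0,0,0]

```text
clock: 22.87
ee_pos: [0.5987, -0.0606, 0.0238]
tcp_rot: [0.238, 0.583, 0.718, 0.298]
force: [1.0, -0.3, -0.1]
opening: -0.0
```

```bash
python3 q.py
```

```text
t 22.8667 p [ 0.5987 -0.0606  0.0238] u,w 0.5733 -0.1828 yaw 11.65 tilt 44.81 f(u,w,z) 0.9 -0.5 -0.1 op -0.0
tool z (u,w,Z): 0.705 0.006 -0.709
tip u,w,z 0.5487 -0.183 0.0486
tip->bevel in tool units [-0.04 -0.03  0.68]
```

The tip is 17 mm off the bevel and aligned with it. I'll approach slowly.

Request:
drive_tool:
  twist:
    - [0,0,0]
    - [0,0,0]
    - [0,0,0]
    - [0,0,0]
    - [0,0,0]
  translation:
    - [0,0,0.2]
    - [0,0,0.2]
    - [0,0,0.12]
    - [0,0,0.06]
    - [0,0,0]
  hand: [0,0,0,0,0]

```text
clock: 23.28
ee_pos: [0.6085, -0.0592, 0.014]
tcp_rot: [0.238, 0.583, 0.717, 0.298]
force: [0.2, -0.2, -0.2]
opening: -0.0004
```

Request:
drive_tool:
  twist:
    - [0,0,0]
    - [0,0,0]
    - [0,0,0]
  translation:
    - [0,0,0.05]
    - [0,0,0.05]
    - [0,0,0]
  hand: [0,0,0]

```text
clock: 23.53
ee_pos: [0.6102, -0.0588, 0.0123]
tcp_rot: [0.238, 0.583, 0.717, 0.298]
force: [-0.7, 0.3, -0.6]
opening: 0.0001
```

```bash
python3 q.py
```

```text
t 23.5333 p [ 0.6102 -0.0588  0.0123] u,w 0.5849 -0.1834 yaw 11.61 tilt 44.86 f(u,w,z) -0.6 0.4 -0.6 op 0.0001
tool z (u,w,Z): 0.705 0.005 -0.709
tip u,w,z 0.5603 -0.1836 0.0371
tip->bevel in tool units [-0.02 -0.04  0.02]
```

Request:
drive_tool:
  twist:
    - [0,0,0]
    - [0,0,0]
    - [0,0,0]
  translation:
    - [0,0,0.05]
    - [0,0,0.05]
    - [0,0,0]
  hand: [0,0,0]

```text
clock: 23.78
ee_pos: [0.6111, -0.0586, 0.0116]
tcp_rot: [0.239, 0.583, 0.717, 0.298]
force: [-27.6, -1.6, 26.8]
opening: -0.0
```

```bash
python3 q.py
```

```text
t 23.7833 p [ 0.6111 -0.0586  0.0116] u,w 0.5859 -0.1834 yaw 11.61 tilt 44.9 f(u,w,z) -27.3 4.1 26.8 op -0.0
tool z (u,w,Z): 0.706 0.004 -0.708
tip u,w,z 0.5612 -0.1835 0.0364
tip->bevel in tool units [-0.02 -0.04 -0.02]
```

The contact force is a clean diagonal: 27 N towards the fence and 27 N down, about 38 N in all. I'll hold briefly and check the result.

Request:
drive_tool:
  twist:
    - [0,0,0]
    - [0,0,0]
    - [0,0,0]
    - [0,0,0]
    - [0,0,0]
    - [0,0,0]
  translation:
    - [0,0,0.01]
    - [0,0,0]
    - [0,0,0]
    - [0,0,0]
    - [0,0,0]
    - [0,0,0]
  hand: [0,0,0,0,0,0]

```text
clock: 24.28
ee_pos: [0.6112, -0.0587, 0.0116]
tcp_rot: [0.239, 0.583, 0.717, 0.298]
force: [-32.1, -3.4, 30.4]
opening: -0.0002
```

```bash
python3 q.py; python3 bar.py 11; python3 - <<'E'
from h import *
w=snap('wrist','w11')
def big(f,x0,y0,w,h,k):
    a=cv2.imread(f'pics/{f}.png')[y0:y0+h,x0:x0+w]; return cv2.resize(a,None,fx=k,fy=k,interpolation=cv2.INTER_CUBIC)
o=np.zeros((600,800,3),np.uint8); o[:300,:500]=big('s11',300,216,100,60,5); o[300:,:400]=big('d11',295,235,100,75,4); o[300:570,430:790]=cv2.resize(w,(360,270))
cv2.imwrite('pics/z11.png',o)
E
```

```text
t 24.2833 p [ 0.6112 -0.0587  0.0116] u,w 0.5859 -0.1834 yaw 11.61 tilt 44.9 f(u,w,z) -32.1 3.3 30.4 op -0.0002
tool z (u,w,Z): 0.706 0.004 -0.708
tip u,w,z 0.5612 -0.1835 0.0364
tip->bevel in tool units [-0.02 -0.04 -0.02]
s11 [353 236  20   9 101] u,w mean 0.5585917324233163 -0.22129231027264246 w range -0.24533908872159577 -0.19673628747787067
d11 [345 257  21  16 140] u,w mean 0.5600178259423287 -0.21849338611921237 w range -0.24722133195423412 -0.18476779649352093
```

View pics/z11.png

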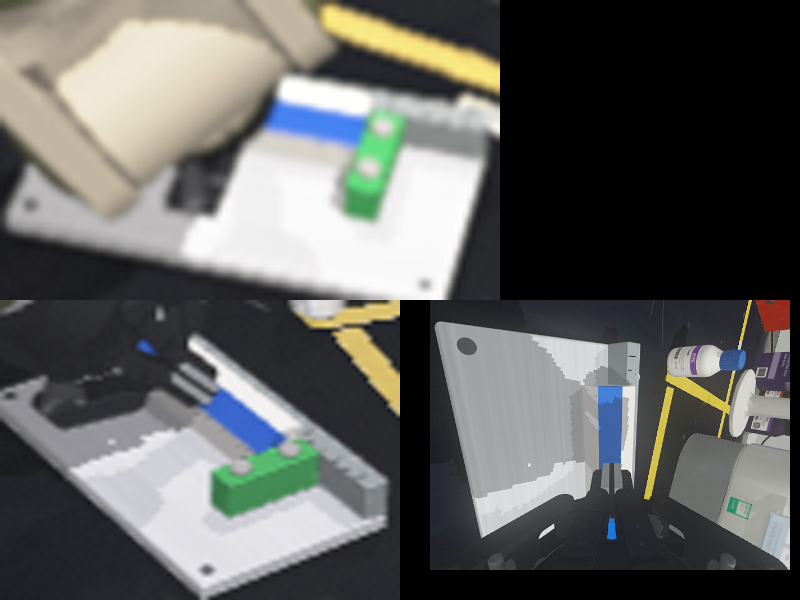

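The last picture shows the bar flush along the fence and meeting the green block at (245,445) of the crop. The fingertips are on the bevel and the force is steady, so I'll hand in.

```bash
python3 -c "
from workcell import r
print(r.close_job()); s=r.state(); print(s['clock'],s['force'])"
```

```text
the job is handed in; nothing more can be done
None
the job is handed in; nothing more can be done
```

The bar is on the jig bed, bevel up and facing away from the fence. It sits against both the fence and the stop block, and I handed the job in with the arm still pressing it there.

- **What I did:** I laid the bar on the bed and let go. With shut fingers I pushed it to the fence (about 42 N reaction) and then along to the stop (about 25 N, no further motion). Last, I pressed the middle of the bevel with the tool tilted 45°.
- **Last checks:** At 24.3 s the push was steady at about 32 N into the fence and 30 N down. Both fixed cameras put the bevel 20–21 mm from the fence face (20 mm expected). They put the bar's end 2–4 mm from the measured stop face, which is within calibration error. The last picture showed no visible gap at the fence or the stop.
- **What disagreed:** My first grasp closed on nothing. A touch on the bar's top showed that the real fingertips end about 35 mm short of the reported TCP. I used that offset from then on. That touch pressed the bar down with up to about 30 N before I picked it up.
- **Not checked:** I steered clear of the timer, tape roll, dropper bottle, petri dish and turquoise bars, but did not measure them again at the end. I also could not read the force after handing in.

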